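Shift the tube roller into third speed

ROBOT

A 7-joint arm with a two-finger parallel gripper is mounted at the origin on the work surface; the furniture and walls round the work are solid. World frame = base frame: x ahead of the robot, y to its left, z up, the work surface at z = 0. Lengths are in m, angles in rad, forces in N, time in s.
With the tool pointing down it reaches from about 0.425 to 0.95 m from the base axis. Payload 4.7 kg.
Tool frame: the origin (TCP) lies between the finger pads; the fingertips stand 25 mm ahead of it and the grasp point (between the pads) lies 6 mm ahead of it; z points along the fingers, y is the line along which they close (so a half turn about z gives the same grasp; the last joint's range is limited). The gripper opens to 85 mm and grips with 20 to 120 N. Pads are 22 mm wide; open, the fingers measure 114 mm over their backs; the gripper's body (76 mm by 85 mm) begins 54 mm behind the grasp point. The pads swing forward as they close: fully open they stand 13 mm farther back than shut.
Start: joints at [1.166, 0.469, -0.049, 1.532, 0.024, 1.141, -0.082], TCP at [0.248, -0.628, 0.232] pointing down, gripper open.
Joint ranges: [-2.59, 2.59], [-0.33, 1.99], [-1.39, 1.29], [0.1, 2.45], [-1.04, 4.18], [0.21, 1.99], [-2.66, 2.66]. Speed limits (rad/s): [2.57, 2.57, 3.14, 3.14, 3.14, 3.14, 3.14].

INTERFACE

Orientations are given as a 3x3 rotation matrix whose columns are the frame's x, y, z axes.
In Python, from rig import * gives the robot as it stands. Calls block until the motion is done:
- movep(position, orientation): joint-space move of the TCP to a pose.
- move_l(position, attitude=None, feed=0.15, until_force=None): straight line of the TCP; attitude=None keeps the orientation; feed is the mean speed in m/s. With until_force (N) it stops when the force on the tool has changed by that much, and returns True; else False.
- move_joints(angles): joint-space move.
- command_gripper(opening, newtons=None): finger opening in m; newtons is the grip in N (None keeps the last); returns when the fingers have stopped.
- sleep(seconds).
- inverse_kinematics(position, orientation): joint angles nearest the present ones, or None.
- sense(): the state.
- camera(name): name is "scene" or "top" or "wrist"; returns (picture, depth): 420x560x3 uint8, red, green, blue; 420x560 float32, m along the optical axis (not along the pixel's ray), 0 where there is no reading.
- camera_params(name): a dict with "K" (3x3 intrinsics, pixels), "position" and "rotation" of the camera in the world; the wrist camera has in their place "tool_from_camera" (4x4, takes a point from camera to tool coordinates, whose origin is the TCP and whose axes are the flange's). Camera axes: x right, y down, z forward; pixel columns grow to the right and rows downward; lengths in m; the calibration is good to about 2 mm. A picture is of the moment at which its call begins: read the wrist's pose just before it. camera_params takes no time and is no camera call.
A pose or a line that the arm cannot do raises Unreachable and nothing moves.
- finish_job(): hands the job in; it is judged then, once.
The state is a dict: "time_s": time; "joint_pos": joint angles; "qd": joint speeds; "joint_efforts": joint torques, N m; "position": TCP position; "tcp_rot": TCP orientation; "wrist_force": force on the tool from outside, world axes, zero at the start; "ft_torque": the same for the moment, N m; "finger_gap": finger opening in m; "gripper_force": force on a finger pad.
Only numpy, scipy, OpenCV 4.12 (cv2) and the standard library are available. Lean on these libraries where they do the work, as an engineer would, in place of code of your own. Each camera call takes 0.05 s, during which the arm holds its last target. There are 200 camera calls.

TASK

Put the tube roller into third speed: push its red-knobbed lever to the middle lane of the H-shaped gate, across to the right, then forward, away from the robot, fully home into the slot with three dots, without letting it drop into the four-dot slot on the way. Only push the knob with the fingertips or the outside of the fingers, never pinch it, and leave the things standing round the machine where they are. Leave the lever in third and take the hand away.

Things in the scene. Friction and masses are not known exactly. Their poses are not given: they have to be found in the camera images.
- tube_roller: White bench-top tube roller, fixed to the counter. Origin on the counter (z = 0) straight below its lever's pivot; x points forward (away from its front panel), y to its left, z up. Selector housing: x +-65, y +-56 mm, gate plate top at z = 92 mm. The roller deck, up to 76 mm high, lies to the left (y 56 to 222 mm).
- gate (a point): Centre of the H-shaped cut-out in the steel gate plate, at its top. A lane across joins a left and a right pair of slots that run along x. Raised dots number the slots: one far left, two near left, three (red) far right, four near right. The lever starts anywhere along the left pair. Tongues between the pairs let it cross only in the middle lane, lever_along within about +-0.045 rad.
- third (a point): Far end of the three-dot slot at the gate plate's top, where the lever's shaft must go (20 mm ahead of the gate's centre and 15 mm to its right).
- knob (a point): Centre of the lever's red knob: near-round, upright, 31 mm across, 36 mm high, on a 10 mm steel shaft; its underside is 41 mm above the plate. The pivot is at (0, 0, 26 mm) in the tube_roller frame. There, with a = lever_across, b = lever_along, the knob's centre is x = 125 sin b, y = -125 sin a cos b, z = 26 + 125 cos a cos b (mm).
- lever_across (a joint): Sideways lean of the lever in rad: -0.24 in the left slots, 0 upright, +0.24 in the right slots (stops at both). Stiff hinge that stays where it is left; about 2.5 N at the knob moves it.
- lever_along (a joint): Fore-and-aft lean of the lever in rad: -0.30 at the near end of a slot, 0 in the middle lane, +0.30 at the far end (stops at both). Stiff hinge that stays where it is left; about 2.5 N at the knob moves it.
- knob_far: Far face (+x of the lever) of the knob, a part of the knob, 15 mm from its centre line; origin at the knob's centre.
- knob_near: Near face (-x) of the knob, likewise.
- knob_left: Left face (+y) of the knob, likewise.
- knob_right: Right face (-y) of the knob, likewise.
- tube_lying: Capped blood tube, 89 x 16 mm, lying loose between the rollers of the deck, left of the lever; origin at its underside. To be left alone.
- white_bottle: White round bottle with yellow cap, 42 mm wide, 62 mm high, loose, to the right of the machine. Origin under its centre. To be left alone.
- timer: White timer, 62 x 62 x 18 mm, loose, to the right of the machine. Origin under its centre. To be left alone.
- reagent: White wedge-shaped bottle with green cap, 48 x 56 x 88 mm, loose, on the left of the counter. Origin underneath. To be left alone.
- stapler: Red stapler, 118 x 32 x 46 mm, loose, at the right edge. Origin under its centre. To be left alone.
- tape_roll: Roll of cream tape, 69 mm wide, 18 mm high, lying flat at the right front. Origin under its centre. To be left alone.
- kit_box: White carton, 100 x 140 x 62 mm, on the left. To be left alone.
- strip_box: White and green carton, 62 x 62 x 105 mm, at the back left. To be left alone.
- bottle_wash: Wash bottle with red cap and spout, 68 x 79 x 195 mm, at the back left. To be left alone.
- slide_box: Small carton, 60 x 85 x 34 mm, at the left. To be left alone.

How it is judged:
On the way:
1. the lever has crossed to the right in the middle lane (value of joint lever_across above 0.12 rad and value of joint lever_along between -0.1 and 0.1 rad), for 0.02 s.
At the end, for the whole second after the job is handed in: The lever stands at rest in the three-dot slot: lever_along above 0.24 rad (of 0.30) and lever_across above 0.17 rad (of 0.24) (value of joint lever_across above 0.17 rad and value of joint lever_along above 0.24 rad and velocity of joint lever_along between -0.05 and 0.05 rad/s); the robot touches nothing.
It fails at once if the lever drops into the four-dot slot (value of joint lever_across above 0.1 rad and value of joint lever_along below -0.14 rad).
It fails at once if the knob is pinched: pressed on two opposite faces at once ((contact force between the fingers and knob_far above 2 N and contact force between the fingers and knob_near above 2 N) or (contact force between the fingers and knob_left above 2 N and contact force between the fingers and knob_right above 2 N)).
It fails at once if a thing standing round the machine is moved by more than 25 mm (distance of any of tube_lying, white_bottle, timer, reagent, stapler, tape_roll, kit_box, strip_box, bottle_wash, slide_box from where it was at the start of the episode above 0.025 m).
It also fails if it takes over 66 s, if anything falls off the work surface, if the arm or the gripper's body presses on something with over 40 N, if the wrist force passes 120 N, or if a joint passes its speed limit or range.

## Working session

There is one attempt and no reset: what is moved stays moved. The work goes in short steps, each a Python script; the robot and the scene stay as the last script left them, time stands still between calls to the robot, and variables do not carry over. Pictures are saved under pics/ and viewed, at most 10 in all, crops included, and the job is handed in when it is done.

```bash
ls; mkdir -p pics; python3 - <<'E'
from rig import *
import cv2,numpy as np
for n in("scene","top"):
    p,d=camera(n); cv2.imwrite(f"pics/{n}0.png",p[:,:,::-1]); np.savez(f"{n}0.npz",p=p,d=d)
    c=camera_params(n); print(n,c)
s=sense();print(s["time_s"],s["position"],s["tcp_rot"])
E
```

```text
pics
scene {'K': array([[455.3888104 ,   0.        , 278.83697684],
       [  0.        , 455.3888104 , 205.49371414],
       [  0.        ,   0.        ,   1.        ]]), 'position': array([-0.50848627, -0.6385823 ,  0.66422822]), 'rotation': array([[ 0.60060035, -0.34569216,  0.72095503],
       [-0.79954581, -0.25697718,  0.54285286],
       [-0.00239098, -0.90247419, -0.4307373 ]])}
top {'K': array([[462.44247662,   0.        , 286.39332567],
       [  0.        , 462.44247662, 208.29326707],
       [  0.        ,   0.        ,   1.        ]]), 'position': array([0.26963125, 0.08813426, 1.43923129]), 'rotation': array([[ 0.02246294, -0.991881  ,  0.12516986],
       [-0.99953312, -0.02487514, -0.01774163],
       [ 0.02071121, -0.12471289, -0.99197668]])}
0.1 [ 0.24753396 -0.62743215  0.23056978] [[ 9.30212685e-01  3.67020247e-01 -7.06376133e-04]
 [ 3.67020917e-01 -9.30211387e-01  1.55633659e-03]
 [-8.58720825e-05 -1.70697885e-03 -9.99998539e-01]]
```

View pics/scene0.png

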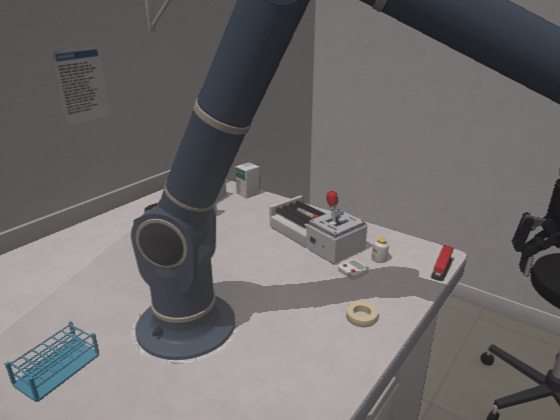

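View pics/top0.png

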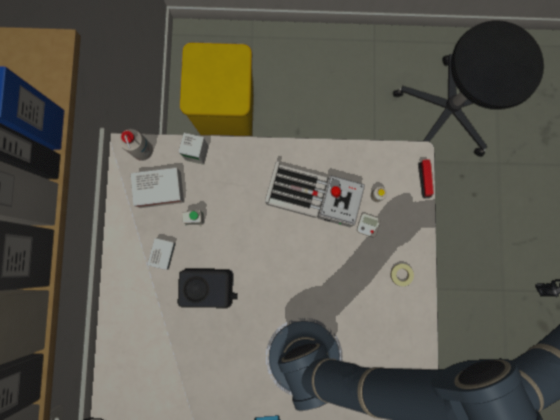

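The scene view shows the red knob at about (333,198). The top view has it at (336,191), with the H gate at about (343,201). Next I measure the knob by triangulation and get the housing's pose from its plate.

```bash
cat > h.py <<'E'
from rig import *
import cv2,numpy as np
def ray(c,px,R=None,o=None):
    K=c["K"];R=c["rotation"] if R is None else R;o=c["position"] if o is None else o
    d=R@np.linalg.inv(K)@np.array([px[0],px[1],1.]);return o,d/np.linalg.norm(d)
def tri(rs):
    A=sum(np.eye(3)-np.outer(d,d) for o,d in rs);b=sum((np.eye(3)-np.outer(d,d))@o for o,d in rs)
    x=np.linalg.solve(A,b);return x,[np.linalg.norm((np.eye(3)-np.outer(d,d))@(x-o))for o,d in rs]
def red(p):
    h=cv2.cvtColor(p,cv2.COLOR_RGB2HSV);return (((h[...,0]<8)|(h[...,0]>172))&(h[...,1]>150)&(h[...,2]>70)).astype(np.uint8)
def blobs(m):
    n,l,s,c=cv2.connectedComponentsWithStats(m);return [(s[i],c[i]) for i in range(1,n) if s[i][4]>15]
def cloud(c,d):
    v,u=np.mgrid[:d.shape[0],:d.shape[1]];K=c["K"]
    P=np.stack([(u-K[0,2])/K[0,0]*d,(v-K[1,2])/K[1,1]*d,d],-1);return P@c["rotation"].T+c["position"]
E
python3 - <<'E'
from h import *
rs=[]
for n in("scene","top"):
    z=np.load(n+"0.npz");c=camera_params(n)
    for s,cc in blobs(red(z["p"])): print(n,s,cc)
    if n=="top":
        P=cloud(c,z["d"]); 
        w=P[170:235,260:375]; m=(abs(P[...,2]-.092)<.008);m[:170]=0;m[235:]=0;m[:,:315]=0;m[:,372:]=0
        print(m.sum(),np.median(P[m][:,2]))
        q=cv2.morphologyEx(m.astype(np.uint8),cv2.MORPH_OPEN,np.ones((3,3)))>0
        r=cv2.minAreaRect((P[q][:,:2]*1000).astype(np.float32));print(r)
    b=min(blobs(red(z["p"])),key=lambda t:np.hypot(*(t[1]-([333,198] if n=="scene" else [336,191]))))
    rs.append(ray(c,b[1]))
print(tri(rs))
z=np.load("top0.npz")["p"][150:250,250:400];cv2.imwrite("pics/c.png",cv2.resize(z[:,:,::-1],None,fx=5,fy=5,interpolation=2))
E
```

```text
scene [327 192  10  12  94] [331.43617021 197.14893617]
scene [435 246  18  28 247] [443.09716599 258.7611336 ]
top [122 131  12  11  86] [127.52325581 135.80232558]
top [422 160  11  36 293] [427.09897611 177.38566553]
top [331 186  10  12  83] [335.57831325 191.18072289]
1260 0.09158308076160071
((472.4073486328125, -101.1519775390625), (106.41653442382812, 121.23411560058594), 76.35245513916016)
(array([ 0.48431159, -0.07240937,  0.1481884 ]), [np.float64(0.0009867125228535903), np.float64(0.000986712522853618)])
```

View pics/c.png

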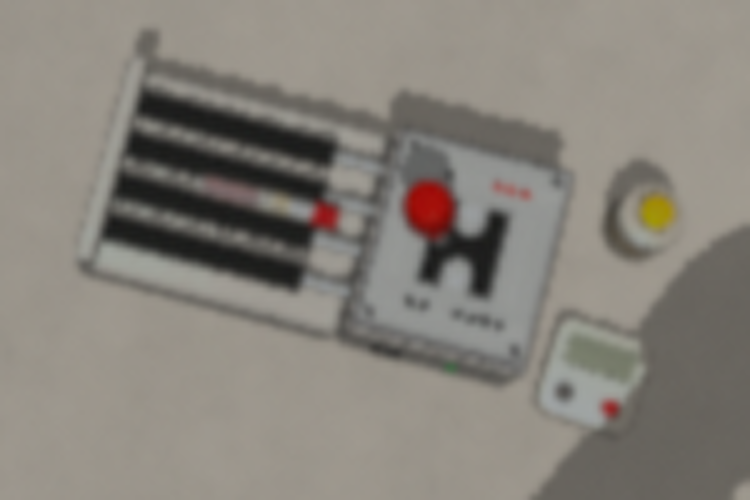

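The crop shows the knob on the left pair of slots and the machine turned by about -13.6°. The knob's height is 148 mm (147 expected) and its offset across is 31 mm (29.7 expected). I now take wrist pictures from two places.

```bash
cat >> h.py <<'E'
def frame(yaw): 
    c,s=np.cos(yaw),np.sin(yaw);return np.array([[c,-s,0],[s,c,0],[0,0,1.]])
def wrist(tag):
    s=sense();p,d=camera("wrist");c=camera_params("wrist");T=np.array(c["tool_from_camera"])
    c["rotation"]=np.array(s["tcp_rot"])@T[:3,:3];c["position"]=np.array(s["tcp_rot"])@T[:3,3]+s["position"]
    cv2.imwrite(f"pics/{tag}.png",p[:,:,::-1]);return p,d,c
E
python3 - <<'E'
from h import *
print(camera_params("wrist")["tool_from_camera"])
M=frame(-.238);O=np.array([.4724,-.1012,0])
# tool z down; try tool x along +x_m, -x_m, +-y_m
for k in range(4):
    x=M@frame(k*np.pi/2)[:,0];R=np.stack([x,np.cross([0,0,-1],x),[0,0,-1]],1)
    out=[]
    for q in([0,0,.36],[-.045,-.03,.16],[0,.075,.16],[0.05,.03,.16]):
        j=inverse_kinematics(O+M@q,R);out.append(None if j is None else np.round(j,2))
    print(k,out)
E
```

```text
[[-2.23326787e-04 -9.51025144e-01 -3.09113452e-01  8.02698045e-02]
 [ 9.99999806e-01 -3.25786328e-05 -6.22242880e-04 -4.53284319e-04]
 [ 5.81698131e-04 -3.09113531e-01  9.51024966e-01 -1.41453975e-01]
 [ 0.00000000e+00  0.00000000e+00  0.00000000e+00  1.00000000e+00]]
0 [array([ 0.48,  0.08, -0.38,  1.77,  0.03,  1.3 , -1.71]), array([ 0.45,  0.19, -0.3 ,  2.13,  0.08,  0.83, -1.71]), array([ 0.32,  0.28, -0.41,  2.02,  0.15,  0.87, -1.98]), array([ 0.31,  0.34, -0.28,  1.93,  0.12,  0.89, -1.84])]
1 [array([ 0.67,  0.09, -0.59,  1.76,  0.05,  1.3 , -0.17]), array([ 0.65,  0.21, -0.53,  2.12,  0.14,  0.84, -0.2 ]), array([ 0.48,  0.31, -0.61,  2.01,  0.23,  0.88, -0.49]), array([ 0.52,  0.37, -0.55,  1.92,  0.25,  0.91, -0.39])]
2 [array([ 0.85,  0.12, -0.79,  1.75,  0.09,  1.31,  1.38]), array([ 0.86,  0.26, -0.78,  2.11,  0.24,  0.86,  1.28]), array([ 0.65,  0.37, -0.83,  2.  ,  0.34,  0.91,  0.98]), array([ 0.67,  0.42, -0.75,  1.91,  0.35,  0.94,  1.09])]
3 [None, array([ 1.23,  0.47, -1.3 ,  2.1 ,  0.55,  0.98,  2.54]), array([ 0.88,  0.51, -1.17,  1.99,  0.56,  1.01,  2.34]), array([ 0.93,  0.6 , -1.17,  1.9 ,  0.63,  1.08,  2.4 ])]
```

```bash
cat >> h.py <<'E'
O=np.array([.4724,-.1012,0]);YAW=-.238
def tool(k=1):
    x=(frame(YAW)@frame(k*np.pi/2))[:,0];return np.stack([x,np.cross([0,0,-1],x),[0,0,-1]],1)
def w(q): return O+frame(YAW)@np.array(q,float)
def m(P): return (np.asarray(P)-O)@frame(YAW)
E
python3 - <<'E'
from h import *
command_gripper(0.0,20)
rs=[]
for i,q in enumerate(([.02,.06,.33],[-.02,-.01,.33])):
    movep(w(q),tool());sleep(.4)
    p,d,c=wrist(f"w{i}");np.savez(f"w{i}.npz",p=p,d=d,R=c["rotation"],o=c["position"])
    b=max((t for t in blobs(red(p))),key=lambda t:t[0][4]);print(b)
    rs.append(ray(c,b[1]))
    P=cloud(c,d);mm=(abs(P[...,2]-.092)<.004)
    mm&=np.linalg.norm(P[...,:2]-O[:2],axis=-1)<.1
    mm=cv2.morphologyEx(mm.astype(np.uint8),cv2.MORPH_OPEN,np.ones((5,5)))
    l=cv2.connectedComponentsWithStats(mm);k=1+np.argmax(l[2][1:,4]);Q=P[l[1]==k]
    print(np.median(Q[:,2]),cv2.minAreaRect((Q[:,:2]*1000).astype(np.float32)))
x,e=tri(rs);print(x,e,m(x))
s=sense();print(s["time_s"],s["position"],s["finger_gap"],s["wrist_force"])
a,b=[cv2.imread(f"pics/w{i}.png") for i in(0,1)]
cv2.imwrite("pics/ww.png",cv2.resize(np.vstack([a,b]),(448*1,672))[:600] if 0 else cv2.resize(np.hstack([a,b]),(800,300)))
E
```

```text
(array([254, 206,  26,  26, 531], dtype=int32), array([266.69679849, 218.51977401]))
0.09109205895273728 ((470.6527099609375, -100.3265151977539), (101.05924987792969, 115.96390533447266), 76.12837219238281)
(array([288, 143,  29,  29, 629], dtype=int32), array([302.50079491, 157.50397456]))
0.09110478329384725 ((470.7201232910156, -100.27378845214844), (100.48860931396484, 116.14827728271484), 76.17603302001953)
[ 0.4840118  -0.07162123  0.15213281] [np.float64(0.00019913698755056385), np.float64(0.00019913698755065457)] [0.004311   0.03148258 0.15213281]
4.475 [ 0.45088875 -0.10572279  0.32989555] 0.00014270626900541886 [-0.30293826  0.06018466 -0.35789435]
```

View pics/ww.png

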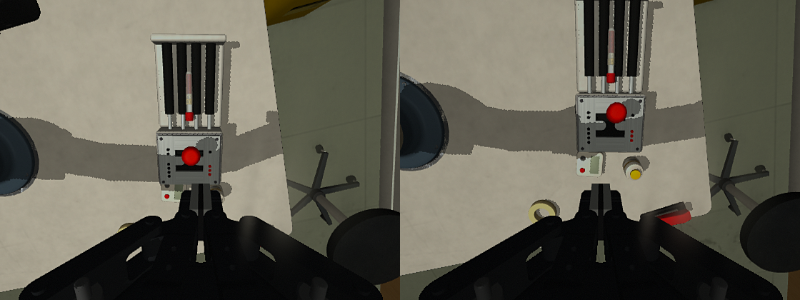

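The plate centre agrees in both wrist views: (470.7, -100.3) mm, yaw -13.85°. The knob sits about 5 mm forward of the lane. Now I check this against the H cut-out itself.

```bash
sed -i 's/^O=.*/O=np.array([.4707,-.1003,0]);YAW=-.2417/' h.py
python3 - <<'E'
from h import *
ims=[]
for i in(0,1):
    z=np.load(f"w{i}.npz");c=camera_params("wrist");c["rotation"]=z["R"];c["position"]=z["o"]
    # rectify plate plane z=.092 -> 0.25mm px, machine frame, up=+x, left=+y
    g=[(.06,.05),(.06,-.05),(-.06,-.05),(-.06,.05)]
    pts=[]
    for q in g:
        v=c["K"]@(c["rotation"].T@(w([*q,.092])-c["position"]));pts.append(v[:2]/v[2])
    H=cv2.getPerspectiveTransform(np.float32(pts),np.float32([(0,0),(400,0),(400,480),(0,480)]))
    im=cv2.warpPerspective(z["p"],H,(400,480));ims.append(im)
    g=im.max(2)<60
    sub=g[100:380,80:320]; l=cv2.connectedComponentsWithStats(g.astype(np.uint8))
    for s,cc in zip(l[2][1:],l[3][1:]):
        if s[4]>500: print(i,"x %.1f..%.1f y %.1f..%.1f"%(60-(s[1]+s[3])/4,60-s[1]/4,50-(s[0]+s[2])/4,50-s[0]/4),s[4])
o=np.hstack(ims)[:,:,::-1].copy()
for k in(0,400): cv2.line(o,(k+200,0),(k+200,479),(0,255,0),1);cv2.line(o,(k,240),(k+399,240),(0,255,0),1)
cv2.imwrite("pics/rect.png",o)
E
```

```text
0 x 58.0..60.0 y -48.8..50.0 2261
0 x 4.2..40.5 y -50.0..-46.5 1765
0 x 16.8..27.2 y 9.5..23.2 1580
0 x -27.0..27.2 y -21.8..-3.8 11928
0 x -27.2..-10.5 y 9.5..22.8 2745
0 x -43.2..-36.8 y -26.2..-19.5 522
0 x -43.2..-37.0 y -34.5..-28.2 506
0 x -60.0..-58.0 y -40.0..14.2 1245
1 x 57.8..60.0 y -48.2..23.8 1768
1 x -27.2..27.0 y -22.0..22.5 21119
1 x -43.2..-37.2 y -34.8..-28.0 509
1 x -60.0..-58.0 y -50.0..20.5 1895
```

View pics/rect.png

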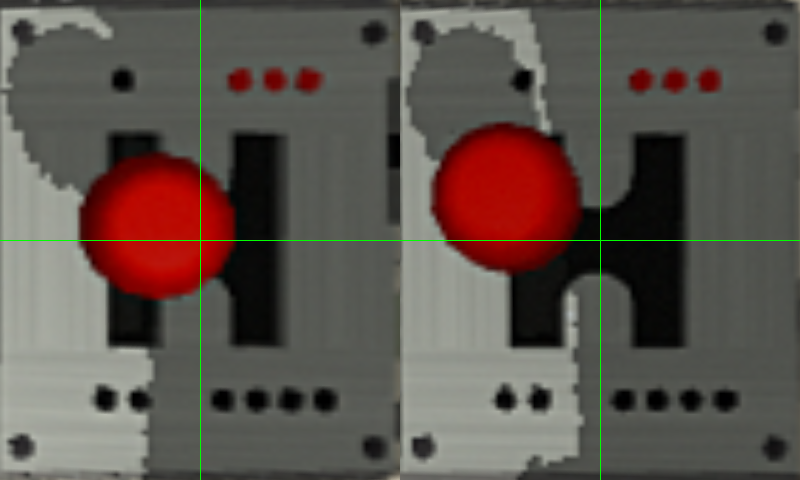

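The H is centred on my frame to within 0.3 mm, and the slots and dots match the text. The knob is about 6 mm forward of the lane. I push its far face back with closed fingers, then look again.

```bash
cat >> h.py <<'E'
def knob(tag):  # knob centre in machine frame (mm), rays met with z=.147-ish surface of the lever's sphere
    p,d,c=wrist(tag);mk=red(p);b=max(blobs(mk),key=lambda t:t[0][4]);s=b[0]
    o,r=ray(c,b[1]);c0=w([0,0,.026])-o;t=c0@r;h=np.sqrt(.125**2-(c0@c0-t*t)) if .125**2>(c0@c0-t*t) else 0
    x=m(o+r*(t-h));bb=np.arcsin(x[0]/.125);aa=np.arcsin(-x[1]/.125/np.cos(bb))
    print(tag,"knob mm",np.round(x*1000,1),"a %.3f b %.3f"%(aa,bb),"px",s);return x,aa,bb
def st(t=""):
    s=sense();print(t,"t%.1f"%s["time_s"],np.round(m(s["position"])*1000,1),"F",np.round(frame(YAW).T@np.array(s["wrist_force"]),1))
E
python3 - <<'E'
from h import *
R=tool(0)
movep(w([0.055,.03,.30]),R);sleep(.3);knob("k0")
move_l(w([.055,.03,.165]),feed=.15);st("down")
for x in(.040,.034,.031,.028,.026): print(move_l(w([x,.03,.165]),feed=.02));st("push")
move_l(w([.050,.03,.165]),feed=.1)
move_l(w([.050,.03,.30]),feed=.2);sleep(.3);knob("k1");st()
E
```

```text
k0 knob mm [ 147.9 -168.7  146.7] a nan b nan px [ 478   62   26   88 1677]
down t7.4 [ 55.7  30.2 165.9] F [ 0.9 -0.   0. ]
False
push t8.3 [ 40.1  30.  165. ] F [ 0.2  0.  -0.7]
False
push t8.7 [ 33.9  30.  165. ] F [-0.1  0.2  0.4]
False
push t9.0 [ 30.9  30.  165. ] F [-0.4 -0.2  0.2]
False
push t9.3 [ 27.9  30.  165. ] F [ 0.7  0.4 -0.5]
False
push t9.6 [ 25.9  30.  165. ] F [-0.5 -1.1 -0.1]
k1 knob mm [ 146.4 -167.6  148.1] a nan b nan px [ 480   56   26   90 1719]
 t11.2 [ 49.8  30.  299.3] F [ 0.2  1.  -0. ]h.py:30: RuntimeWarning: invalid value encountered in arcsin
  x=m(o+r*(t-h));bb=np.arcsin(x[0]/.125);aa=np.arcsin(-x[1]/.125/np.cos(bb))
```

```bash
python3 - <<'E'
s=open('h.py').read()
s=s.replace("b=max(blobs(mk),key=lambda t:t[0][4]);s=b[0]","v=c['K']@(c['rotation'].T@(w([0,0,.147])-c['position']));b=min((t for t in blobs(mk) if t[0][4]>150),key=lambda t:np.hypot(*(t[1]-v[:2]/v[2])));s=b[0]")
open('h.py','w').write(s)
E
python3 - <<'E'
from h import *
knob("k2");st()
E
```

```text
k2 knob mm [  2.7  31.5 146.9] a -0.255 b 0.021 px [267 229  28  26 540]
 t11.2 [ 49.9  30.  299.5] F [-0.4 -0.9  0.1]
```

View pics/k2.png

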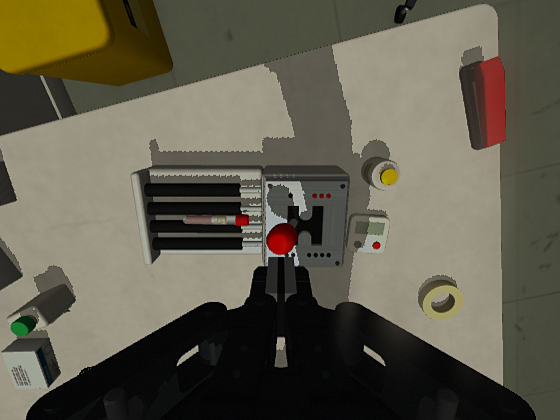

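The knob's red blob is at about (281,242), at the middle lane with b about 0.02. I nudge it 1.2 mm more, then cross to the right with the outside of the finger.

```bash
python3 - <<'E'
from h import *
Z=.165
move_l(w([.05,.03,Z]),feed=.2)
move_l(w([.0247,.03,Z]),feed=.04);st("nudge")
move_l(w([.055,.03,Z]),feed=.15)
move_l(w([.055,.085,.175]),feed=.2)
move_l(w([.001,.085,Z]),feed=.2)
for y in(.050,.035,.02,.01):
    r=move_l(w([.001,y,Z]),feed=.05,until_force=8);st(f"push {r}")
    if r:break
move_l(w([.001,.08,.17]),feed=.15)
move_l(w([.02,.08,.30]),feed=.2);sleep(.2);knob("k3");st()
E
```

```text
nudge t12.8 [ 24.9  30.  165.1] F [ 0.2 -0.5  0.7]
push False t14.9 [  1.   50.3 165.1] F [-0.1 -0.  -0.5]
push False t15.3 [  1.2  35.  165.3] F [-0.6  1.1  2.4]
push True t15.6 [  1.7  28.8 166.4] F [-1.7  0.6  5.5]
k3 knob mm [  4.   22.8 148.8] a -0.184 b 0.032 px [323 201  29  28 577]
 t17.1 [ 19.4  79.8 298.9] F [-0.1 -0.5  0.2]
```

```bash
python3 - <<'E'
from h import *
p=cv2.imread("pics/k3.png")
cv2.imwrite("pics/k3c.png",cv2.resize(p[140:330,180:420],None,fx=3,fy=3,interpolation=2))
E
```

```text
(no output)
```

View pics/k3c.png

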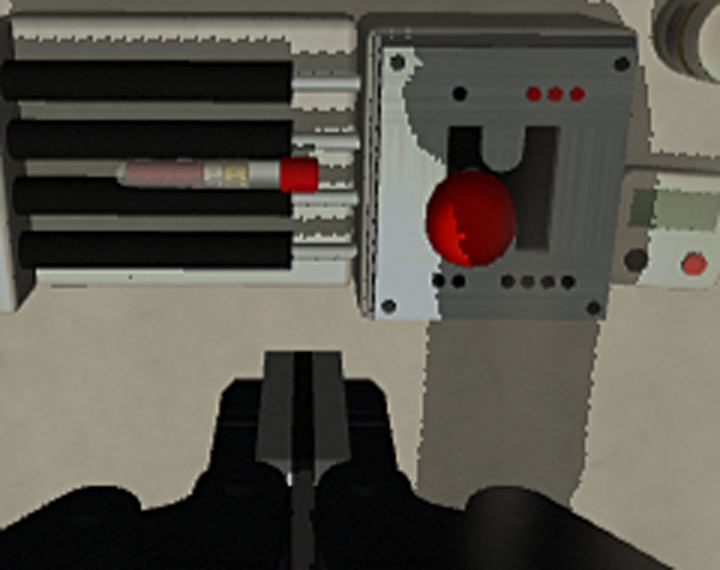

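The crop shows the knob only part of the way over, still near the left slots (centre at 471,218). The upward force suggests the fingertip rode over the top of the knob. I check the tip's true position from depth.

```bash
python3 - <<'E'
from h import *
s=sense();p,d,c=wrist("k4");print(c["K"][0,0],c["K"][1,2])
P=(cloud(c,d)-np.array(s["position"]))@np.array(s["tcp_rot"])
print(d[255:300:5,270:300:4].round(3))
mk=(d>.02)&(d<.25);mk[:, :240]=0;mk[:,320:]=0;mk[300:]=0
Q=P[mk]*1000;print(mk.sum(),Q.min(0),Q.max(0))
for z0 in range(-40,30,10):
    q=Q[(Q[:,2]>=z0)&(Q[:,2]<z0+10)]
    if len(q):print(z0,len(q),q.min(0).round(),q.max(0).round())
# world heights
W=cloud(c,d);k=red(p);l=blobs(k);P2=W[(k>0)&(abs(W[...,2]-.15)<.03)];print("knob surf",np.percentile(m(P2)*1000,[2,50,98],axis=0).round(1))
E
```

```text
293.2984911506534 214.26000991638978
[[0.486 0.485 0.486 0.486 0.485 0.487 0.485 0.484]
 [0.149 0.15  0.15  0.149 0.149 0.149 0.489 0.488]
 [0.145 0.145 0.144 0.145 0.144 0.144 0.49  0.491]
 [0.14  0.138 0.14  0.14  0.139 0.    0.141 0.148]
 [0.136 0.135 0.135 0.134 0.135 0.135 0.134 0.144]
 [0.131 0.132 0.13  0.131 0.131 0.131 0.131 0.139]
 [0.127 0.126 0.126 0.127 0.127 0.128 0.127 0.134]
 [0.123 0.123 0.122 0.122 0.124 0.123 0.122 0.13 ]
 [0.117 0.121 0.121 0.121 0.121 0.121 0.118 0.115]]
2182 [  6.30576014 -14.67118911 -45.43120819] [14.72020859 12.57310959 -1.79760597]
-40 474 [  7. -14. -40.] [ 13.  12. -30.]
-30 673 [  6. -15. -30.] [ 13.  13. -20.]
-20 576 [  7. -15. -20.] [ 12.  13. -10.]
-10 250 [  7. -14. -10.] [12. 12. -2.]
knob surf [[ -3.7  13.1 158.6]
 [  9.3  26.1 164.7]
 [ 20.   37.7 167.6]]
```

Depth puts the closed tips about 2 mm behind the TCP, not 25 mm ahead of it. So at TCP z 165 mm they only brushed the knob's top. The lever is already in the lane (shaft at y of about 12 mm). I lower the hand and push across again.

```bash
python3 - <<'E'
from h import *
Z=.140
move_l(w([.002,.085,.2]),feed=.2)
st("pre")
print(move_l(w([.002,.085,Z]),feed=.1,until_force=6))
for y in(.06,.05,.04,.03,.02,.01,.0,-.008):
    r=move_l(w([.002,y,Z]),feed=.04,until_force=9);st(f"push {r}")
    if r:break
move_l(w([.002,.07,Z]),feed=.15)
move_l(w([.02,.07,.28]),feed=.2);sleep(.2);knob("k5");st()
E
```

```text
pre t17.8 [  2.8  85.3 200.8] F [-0.1 -0.5  0. ]
False
push False t19.4 [  2.   60.1 140. ] F [0.5 0.4 0.3]
push False t19.8 [  2.1  50.1 140.1] F [-0.5  1.9  1.2]
push False t20.1 [  2.1  39.4 140. ] F [0.6 1.5 0.4]
push False t20.6 [  1.8  29.3 139.8] F [1.1 0.8 0.1]
push False t20.9 [  1.9  19.4 139.9] F [0.4 0.7 0.3]
push False t21.4 [  1.9   9.3 139.9] F [0.6 1.9 0. ]
push False t21.8 [  1.8  -0.7 139.8] F [0.  0.4 0.5]
push False t22.1 [  1.8  -6.5 139.9] F [ 0.3  5.5 -1.2]
k5 knob mm [  3.6 -36.3 145.5] a 0.295 b 0.029 px [375 206  29  29 637]
 t23.9 [ 19.4  69.9 279. ] F [0.2 0.6 0. ]
```

The lever is across at the right stop, b about 0.03. Now I push the near face forward.

```bash
python3 - <<'E'
from h import *
Z=.138;Y=-.030
for q in([-.045,Y,.23],[-.045,Y,Z],[.016,Y,Z],[-.03,Y,Z]): assert inverse_kinematics(w(q),tool(0)) is not None,q
movep(w([-.045,Y,.25]),tool(0));st("near")
print(move_l(w([-.045,Y,Z]),feed=.12,until_force=6));st("down")
for x in(-.03,-.02,-.01,0,.006,.012,.018):
    r=move_l(w([x,Y,Z]),feed=.04,until_force=12);st(f"push {r}")
    if r:break
sleep(.3);st("hold")
move_l(w([-.03,Y,Z]),feed=.1)
move_l(w([-.03,Y,.28]),feed=.2);sleep(.2);knob("k6");st()
E
```

```text
near t24.4 [-45.1 -30.3 250. ] F [ 0.2 -0.1  0.6]
False
down t25.5 [-44.3 -29.8 138.5] F [ 0.7 -0.4  0.7]
push False t26.0 [-29.9 -30.  138. ] F [-0.7 -0.4 -0.2]
push False t26.4 [-19.9 -30.  137.9] F [-0.1  0.3  0.5]
push False t26.8 [ -9.6 -30.  138. ] F [-0.8 -0.   1.3]
push False t27.2 [  0.4 -30.  137.9] F [-1.3  0.8 -0.6]
push False t27.5 [  6.3 -30.  138. ] F [-1.6  0.2 -0.9]
push False t27.8 [ 11.6 -30.  137.8] F [-3.3 -0.9 -0. ]
push False t28.1 [ 15.  -30.1 137.1] F [-8.2 -0.7  1.3]
hold t28.4 [ 14.9 -30.1 137.1] F [-9.   0.1  1.1]
k6 knob mm [ 41.5 -29.7 140.1] a 0.255 b 0.339 px [267 113  30  30 698]
 t30.2 [-30.5 -30.  279. ] F [-0.2  0.7  0.3]
```

View pics/k6.png

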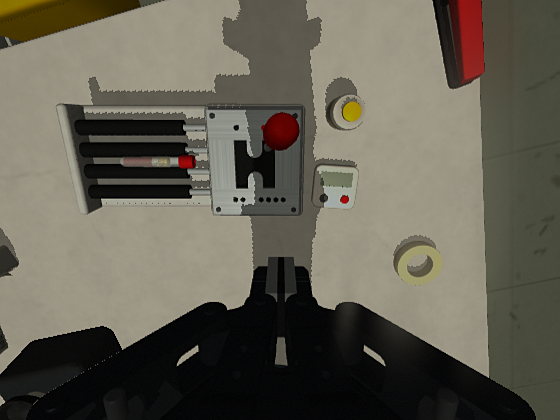

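The knob is at (282,131), far right over the three-dot slot. It hit the stop firmly (9 N) and measures a ≈ 0.255, b ≈ 0.34, which is full travel. The hand is clear and the neighbouring things haven't moved.

```bash
python3 - <<'E'
from rig import *
sleep(.5);print(finish_job())
E
```

```text
the job is handed in; nothing more can be done
None
```

The lever is in third by my last measurement: it hit the far stop at about 9 N and the wrist camera puts it at full travel. The hand is clear and the job is handed in at about 31 s of the 66 s allowed; no verdict was returned.

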